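# Seat and proof-pull the lid knob

## Robot

A 6-joint arm with a two-finger parallel gripper is mounted at the origin on the work surface. World frame = base frame: x ahead of the robot, y to its left, z up, the work surface at z = 0. Lengths are in mm, angles in rad, forces in N, time in s.
With the tool pointing down it reaches from about 250 to 850 mm from the base axis. Payload 12.5 kg.
Tool frame: the origin (TCP) lies at the very end of the fingers, on their centre line; the grasp point (between the pads) lies 19 mm behind it; z points along the fingers, y is the direction in which the jaws open and shut (so a half turn about z gives the same grasp; the last joint's range is limited). The gripper opens to 93 mm and grips with 3 to 60 N. Pads are 15 mm wide; open, the fingers measure 128 mm over their backs; the gripper's body (75 mm by 188 mm) begins 65 mm behind the grasp point.
Start: joints at [1.098, 0.351, 1.652, -0, 1.139, -0.085], TCP at [207.952, 509.156, 218.633] pointing down, gripper open.
Joint ranges: [-2.75, 2.75], [-0.79, 2.1], [0.01, 2.65], [-1.57, 4.71], [0.07, 3.14], [-2.87, 2.87]. Speed limits (rad/s): [2.22, 2.22, 2.79, 3.14, 3.14, 3.14].

## Interface

Orientations are given as a unit quaternion [w, x, y, z].
In Python, from bench import manip gives the robot as it stands. The module is installed in compiled form; this text tells all that it offers.
- The arm moves only by the tool play_rows, never from a script. Its argument "rows" is a list of rows, each a list of 4 numbers: the shift along the world's x, y, z in mm, then the turn about the world's z in degrees. A call has 1 to 10 rows; each row is the pose to reach, as a shift and turn from the pose commanded when the call began; what a row does not reach only later rows make up. A row lasts 1/10 s, in which the tool goes at most 50 mm and 8.59 degrees, less where a joint would pass 70% of its speed; a pose out of reach is approached as far as the arm can. A call with a gripper value outside its range is refused whole. "gripper" is the finger opening in mm, from 0 to 93, set as the call begins (left out, the last holds). The fingers move at their own pace and stop on an object; "newtons" is the grip in N (left out, the last holds). Time passes only in rows, so rows that repeat a pose let the fingers close. It gives the time, the measured TCP pose, the force and the opening at its end, in the units of the state.
- manip.read_state(): the state, without advancing time (a new reading comes with each control period).
- manip.grab_frame(name): name is "side" or "top"; returns the picture (480x640x3 uint8, red, green, blue); there is no depth.
- manip.get_calibration(name): a dict with "intrinsics" (3x3 intrinsics, pixels), "rvec" (rotation vector, rad) and "tvec" (3), from world to camera coordinates, as OpenCV has them. Camera axes: x right, y down, z forward; pixel columns grow to the right and rows downward; lengths in mm; the calibration is good to about 2 mm. A picture is of the moment at which its call begins. get_calibration takes no time and is no camera call.
- manip.sign_off(): hands the job in, once; it reports no verdict.
The state is a dict: "time": time; "joint_pos": joint angles; "dq": joint speeds; "tau": joint torques, N m; "tool_pos": TCP position; "ee_rot": TCP orientation; "wrist_force": force on the tool from outside, world axes, zero at the start; "moment": the same for the moment, N m; "width": opening from 0.0 (shut) to 1.0 (fully open).
Only numpy, scipy, OpenCV 4.12 (cv2) and the standard library are available. Lean on these libraries where they do the work, as an engineer would, in place of code of your own. Each camera call takes 0.05 s, during which the arm holds its last target.

## Task

Press the brass knob fully home in the glazed tile, then prove that it holds: grip it and pull it straight up with slowly rising force until the stand's needle rests in the green band, keep it there for about two seconds and let go, leaving the knob fully home. The needle must never reach a red mark, neither while pressing nor while pulling; leave the jar, the bowl and the brush alone.

Things in the scene. Friction and masses are not known exactly. Their poses are not given: they have to be found in the camera images.
- stand: Grey proof stand fixed on the bench, base 340 x 170 x 32 mm. Origin: underside of the base, straight below the knob's axis; z up. The base reaches 93 mm to its -x, 247 mm to its +x and 85 mm to each side. Its dial (130 mm diameter, leaning away from the knob, highest edge 98 mm above the bench) is centred 175 mm along its +x.
- tile: Blue-green glazed tile 120 x 120 x 10 mm, clipped on the stand's sprung carriage (plate 140 x 140 x 10 mm), which moves 1 mm for each 12 N of vertical load, up or down. Origin: centre of its underside; z up; same axes as the stand. At rest its top face is 65 mm above the bench.
- knob: Brass knob, a press fit in the tile's middle; moves only up and down. Origin: collar's underside, on the axis; axes as the tile. Collar 22 mm across, 8 mm high; above it a flat-sided grip 40 (x) x 16 mm (y), 8 to 44 mm above the origin. Home: collar on the tile (origin 10 mm above the tile's), a firm stop; starts 5 to 12 mm higher. It slides at about 13 N, down or up: a harder pull draws it out.
- needle (a joint): Dial needle, rad: 0 without load, at the black mark nearest the knob; +0.1 for each newton of upward pull on the knob (clockwise from above), -0.1 for each newton of downward press. Green band 0.6 to 1.0. Red marks: from 1.2 up (pulling) and from -2.4 down (pressing).
- frit_jar: Bystander: amber glass jar, 60 mm in diameter, 85 mm high, origin at the centre of its underside.
- glaze_bowl: Bystander: terracotta bowl, 90 mm in diameter, 45 mm high, origin at the centre of its underside.
- brush: Bystander: brush 170 mm long, lying along its x axis, origin at its underside.

How it is judged (in metres and radians):
On the way, in this order (a step that is already met when the one before it is completed fails the run):
1. the knob is pressed home: its collar within 1.5 mm of the tile (z of knob in the frame of tile below 0.0115 m), for 0.2 s.
2. the fingers pull the seated knob with 6 to 10 N (needle in the green band) for 1 s on end (z of knob in the frame of tile below 0.0115 m and value of joint needle between 0.6 and 1 rad and contact force between the fingers and knob above 2 N), for 1 s.
At the end, for the whole second after the job is handed in: The knob is still home (collar within 1.5 mm of the tile), the needle is back at zero (within 0.1 rad), and the jar, the bowl and the brush are within 20 mm of where they were (z of knob in the frame of tile below 0.0115 m and value of joint needle between -0.1 and 0.1 rad and distance of each of frit_jar, glaze_bowl, brush from where it was at the start of the episode below 0.02 m); the robot touches nothing.
It fails at once if the pull reaches the red mark (12 N, needle at 1.2 rad) (value of joint needle above 1.2 rad).
It fails at once if the press reaches the red mark (24 N, needle at -2.4 rad) (value of joint needle below -2.4 rad).
It fails at once if the jar, the bowl or the brush is moved by 20 mm or more (distance of any of frit_jar, glaze_bowl, brush from where it was at the start of the episode above 0.02 m).
It also fails if it takes over 51 s, if anything falls off the work surface, if the arm or the gripper's body presses on something with over 40 N, if the wrist force passes 120 N, or if a joint passes its speed limit or range.

## Working session

There is one attempt and no reset: what is moved stays moved. The work goes in short steps, Python scripts to look and compute and a tool call to move; the robot and the scene stay as the last step left them, time stands still between calls to the robot, and variables do not carry over. Pictures are saved under pics/ and viewed, and the job is handed in when it is done.

Besides the shell and the picture viewer there is one more tool, called after "Emit:" as name(argument=value, ...), one argument or row to a line, values as JSON. play_rows: Moves the arm, as the interface text tells. Its arguments: {"type":"object","properties":{"rows":{"type":"array","items":{"type":"array","items":{"type":"number"}}},"gripper":{"type":"number"},"newtons":{"type":"number"}},"required":["rows"]}

```bash
mkdir -p pics; python3 - <<'E'
from bench import manip
import cv2
for n in("side","top"):
    cv2.imwrite(f"pics/{n}0.png",manip.grab_frame(n)[:,:,::-1]); c=manip.get_calibration(n); print(n,c)
print(manip.read_state())
E
```

```text
side {'intrinsics': array([[475.58433543,   0.        , 319.60800926],
       [  0.        , 475.58433543, 242.69515177],
       [  0.        ,   0.        ,   1.        ]]), 'rvec': array([ 2.17814593, -0.15864035,  0.09030087]), 'tvec': array([-577.57485113,  165.04691794, 1045.65066155])}
top {'intrinsics': array([[510.44493974,   0.        , 320.93079055],
       [  0.        , 510.44493974, 235.46058745],
       [  0.        ,   0.        ,   1.        ]]), 'rvec': array([ 2.16632786, -2.14743384,  0.09724518]), 'tvec': array([  78.22126743,  586.26464423, 1080.78551397])}
{'time': 0.1, 'joint_pos': array([ 1.09841964e+00,  3.51178629e-01,  1.65235523e+00,  4.86085894e-07,
        1.13908864e+00, -8.46210144e-02]), 'dq': array([-5.20021191e-04, -2.14380592e-03,  7.74350212e-05, -1.43290011e-03,
       -6.82064251e-04,  6.03173118e-04]), 'tau': array([ 1.74701410e-03, -4.98027527e+01, -2.85701984e+01,  7.00992183e-02,
        2.39130267e-02, -4.74843341e-05]), 'tool_pos': array([207.80869915, 508.90008181, 218.15914972]), 'ee_rot': array([-1.41770964e-04,  1.92665594e-01,  9.81264339e-01, -4.95021686e-04]), 'wrist_force': array([-0.55434551,  0.36495699, -0.98420967]), 'moment': array([0.00903787, 0.00371236, 0.02116088]), 'width': 1.0002008729680363}
```

View pics/side0.png

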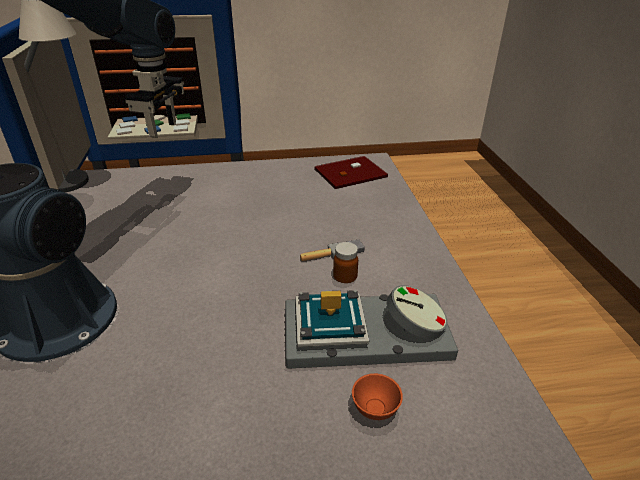

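View pics/top0.png

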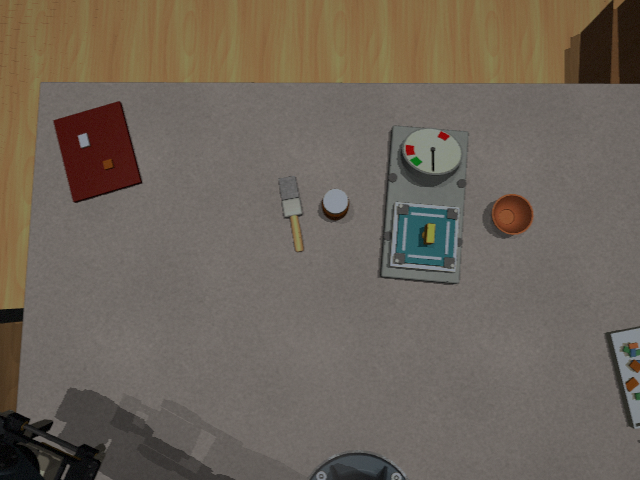

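The side view shows the stand with the tile centre near px (333,315), the knob at (331,302), the dial at (417,310), the bowl at (377,397) and the jar at (346,262). In the top view the knob is at (430,234), the dial at (432,152), the bowl at (512,214), the jar at (336,204) and the brush at (292,213).

```bash
cat > h.py <<'E'
import numpy as np, cv2
from bench import manip
def cal(n):
    c=manip.get_calibration(n); return c["intrinsics"],cv2.Rodrigues(c["rvec"])[0],c["tvec"],c["rvec"]
def ray(n,p):
    K,R,t,_=cal(n); d=R.T@np.linalg.inv(K)@np.array([p[0],p[1],1.]); return -R.T@t,d
def onz(n,p,z):
    o,d=ray(n,p); return o+d*(z-o[2])/d[2]
def tri(a,b):
    ra,rb=ray("side",a),ray("top",b)
    A=np.stack([ra[1],-rb[1]],1); s=np.linalg.lstsq(A,rb[0]-ra[0],rcond=None)[0]
    p,q=ra[0]+s[0]*ra[1],rb[0]+s[1]*rb[1]; return (p+q)/2,np.linalg.norm(p-q)
E
python3 - <<'E'
from h import *
for n,roi in(("top",(370,120,480,290)),("side",(280,280,465,370))):
    im=cv2.imread(f"pics/{n}0.png"); x0,y0,x1,y1=roi
    hsv=cv2.cvtColor(im,cv2.COLOR_BGR2HSV); 
    def comp(lo,hi,nm,minA=20):
        m=np.zeros(im.shape[:2],np.uint8); m[y0:y1,x0:x1]=cv2.inRange(hsv,lo,hi)[y0:y1,x0:x1]
        cs,_=cv2.findContours(m,0,2)
        for c in cs:
            if cv2.contourArea(c)>minA: print(n,nm,cv2.contourArea(c),cv2.minAreaRect(c),cv2.boundingRect(c))
    comp((18,120,60),(32,255,255),"brass")
    comp((18,120,170),(32,255,255),"brassbright",10)
    comp((85,80,40),(105,255,255),"tile",100)
    comp((0,0,190),(180,60,255),"white",200)
    cv2.imwrite(f"pics/{n}0z.png",cv2.resize(im[y0:y1,x0:x1],None,fx=4 if n=="side" else 3.5,fy=4 if n=="side" else 3.5,interpolation=cv2.INTER_CUBIC))
E
```

```text
top brass 124.0 ((429.9117431640625, 232.64703369140625), (7.592953681945801, 19.250822067260742), 4.39870548248291) (426, 223, 9, 20)
top tile 2768.0 ((425.3424072265625, 235.81239318847656), (57.04560089111328, 56.30924606323242), 4.969740390777588) (396, 207, 59, 59)
side brass 324.0 ((330.5, 302.5), (23.0, 19.0), 90.0) (321, 291, 20, 24)
side brassbright 76.0 ((330.5, 293.5), (5.0, 19.0), 90.0) (321, 291, 20, 6)
side tile 1381.0 ((330.6235656738281, 314.3424377441406), (41.91691970825195, 60.030242919921875), 87.51044464111328) (300, 293, 62, 44)
```

View pics/top0z.png

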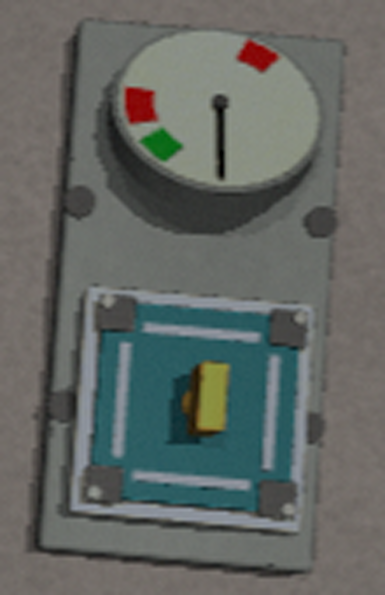

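View pics/side0z.png

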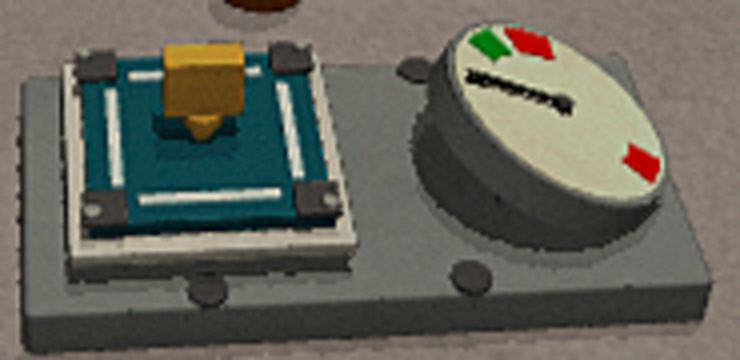

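```bash
python3 - <<'E'
from h import *
def z(p): return (370+p[0]/3.5,120+p[1]/3.5)
pl=[onz("top",z(p),55) for p in [(92,288),(316,306),(298,532),(70,510)]]
print("plate c",np.mean(pl,0),[np.linalg.norm(pl[i]-pl[i-1]).round(1) for i in range(4)])
e=pl[1]-pl[2]; e2=pl[0]-pl[3]; print("yaw",[np.degrees(np.arctan2(v[1],v[0])) for v in(e,e2)])
bs=[onz("top",z(p),32) for p in [(80,22),(344,42),(308,572),(38,550)]]
print("base",np.round(bs,1),[np.linalg.norm(bs[i]-bs[i-1]).round(1) for i in range(4)],[np.degrees(np.arctan2(*(v[[1,0]]))) for v in(bs[1]-bs[2],bs[0]-bs[3])])
tile=onz("top",(425.34,235.81),65); print("tile",tile)
kt=[onz("top",z(p),117) for p in [(202,363),(228,362),(222,432),(194,434)]]
print("knobtop",np.mean(kt,0),[np.linalg.norm(kt[i]-kt[i-1]).round(1) for i in range(4)],[np.degrees(np.arctan2(*(v[[1,0]]))) for v in(kt[1]-kt[2],kt[0]-kt[3])])
top_px=np.mean([z(p) for p in [(202,363),(228,362),(222,432),(194,434)]],0)
s_px=np.mean([(280+a/4,280+b/4) for a,b in [(165,43),(243,43),(243,60),(164,60)]],0)
print("tri",tri(s_px,top_px),s_px,top_px)
print("dial",onz("top",(432,152),85)); 
print("jar",onz("top",(336,204),85),"bowl",onz("top",(512,214),45),"brush",onz("top",(292,213),10))
cs=cal("side");print(-cs[1].T@cs[2]); c=cal("top");print(-c[1].T@c[2])
K,R,t,rv=cal("side")
for p in [(bs[i]) for i in range(4)]: print("base in side",(cv2.projectPoints(p,rv,t,K,None)[0].ravel()-280)*4)
E
```

```text
plate c [ 582.32489824 -139.47255774   55.        ] [np.float64(136.9), np.float64(136.9), np.float64(138.7), np.float64(137.6)]
yaw [np.float64(-5.595522517823682), np.float64(-5.921709578599409)]
base [[ 831.6  -74.6   32. ]
 [ 819.2 -241.5   32. ]
 [ 484.2 -212.4   32. ]
 [ 496.1  -46.9   32. ]] [np.float64(336.6), np.float64(167.4), np.float64(336.3), np.float64(165.9)] [np.float64(-4.975427393968028), np.float64(-4.717473843603269)]
tile [ 582.99843991 -137.52437798   65.        ]
knobtop [ 581.79026216 -138.08631431  117.        ] [np.float64(41.3), np.float64(14.9), np.float64(40.6), np.float64(16.0)] [np.float64(-5.654248844207367), np.float64(-7.072314872054481)]
tri (array([ 583.4242012 , -137.89244328,  118.90257844]), np.float64(3.7737169036984195)) [330.9375 292.875 ] [430.42857143 233.64285714]
dial [ 758.56115268 -149.98083158   85.        ]
jar [646.25550262  51.49367846  85.        ] bowl [ 633.85674575 -327.65886761   45.        ] brush [638.08504032 149.04759233  10.        ]
[ 454.60616035 -837.65192756  738.84435912]
[ 465.09890296   62.36530988 1139.17325529]
base in side [613.61184045  54.24668653]
base in side [705.47052778 279.51217634]
base in side [ 18.90840659 309.38521133]
base in side [13.99445499 78.2477638 ]
```

Both views agree on the knob: axis at about (582.5, -138), top about 119 mm high (so about 10 mm raised) and stand yaw about -5.4°. The plate and grip sizes match those given. The tool's y axis is at 67.8°, so it needs to turn by +16.8°. I'll transit at the current height.

Emit:
play_rows(
  rows=[
    [8,-14,0,0.4],
    [22,-38,0,1],
    [41,-71,0,1.9],
    [60,-104,0,2.7],
    [80,-138,0,3.6],
    [100,-173,0,4.5],
    [120,-207,0,5.4],
    [140,-242,0,6.3],
    [160,-276,0,7.2],
    [180,-311,0,8],
  ],
  gripper=93,
)

```text
time: 1.1
tool_pos: [388.4, 196.7, 218.6]
ee_rot: [-0.0, 0.123, 0.992, -0.0]
wrist_force: [0.1, 0.8, -0.1]
width: 0.998
```

Emit:
play_rows(
  rows=[
    [20,-35,0,0.9],
    [40,-69,0,1.8],
    [60,-104,0,2.7],
    [80,-138,0,3.6],
    [100,-173,0,4.5],
    [120,-207,0,5.4],
    [140,-242,0,6.3],
    [160,-276,0,7.2],
    [180,-311,0,8],
    [194.5,-336,0,8.8],
  ],
)

```text
time: 2.1
tool_pos: [583.1, -140.0, 218.1]
ee_rot: [-0.0, 0.047, 0.999, -0.0]
wrist_force: [1.0, 0.8, 0.7]
width: 1.0
```

Emit:
play_rows(
  rows=[
    [0,0,0,0],
    [0,0,0,0],
    [0,0,0,0],
  ],
)

```text
time: 2.4
tool_pos: [582.0, -137.0, 218.5]
ee_rot: [-0.0, 0.047, 0.999, 0.0]
wrist_force: [0.3, -0.2, -0.2]
width: 1.0
```

Emit:
play_rows(
  rows=[
    [0,-0.5,-15,0],
    [0,-1,-35,0],
    [0,-1,-55,0],
    [0,-1,-75,0],
    [0,-1,-95,0],
    [0,-1,-110,0],
    [0,-1,-122,0],
    [0,-1,-130,0],
    [0,-1,-132,0],
    [0,-1,-132,0],
  ],
  gripper=60,
)

```text
time: 3.4
tool_pos: [582.6, -138.8, 86.8]
ee_rot: [0.0, 0.047, 0.999, -0.0]
wrist_force: [1.2, 0.3, -0.3]
width: 0.647
```

```bash
python3 - <<'E'
from h import *
for n,roi in(("top",(370,120,480,290)),("side",(280,220,465,370))):
    im=manip.grab_frame(n)[:,:,::-1]; x0,y0,x1,y1=roi
    cv2.imwrite(f"pics/{n}1z.png",cv2.resize(im[y0:y1,x0:x1],None,fx=3.5,fy=3.5,interpolation=cv2.INTER_CUBIC))
print(manip.read_state())
E
```

```text
{'time': 3.5, 'joint_pos': array([-3.11753053e-01,  5.95147970e-01,  1.62575130e+00, -7.19235482e-06,
        9.19693551e-01, -1.78794193e+00]), 'dq': array([-0.00023726, -0.00077163, -0.00135806,  0.0006767 , -0.00190329,
        0.00015503]), 'tau': array([ 3.55142739e-02, -5.82959068e+01, -2.40236700e+01, -2.41250591e-02,
        6.87374664e-02,  7.08225034e-04]), 'tool_pos': array([ 582.80603742, -138.96269242,   87.27492234]), 'ee_rot': array([ 4.81790644e-04,  4.72839039e-02,  9.98881366e-01, -1.33429376e-04]), 'wrist_force': array([ 0.49167064,  0.32287449, -0.48883238]), 'moment': array([ 0.00753823, -0.03165783,  0.01487502]), 'width': 0.6474579140364332}
```

View pics/side1z.png

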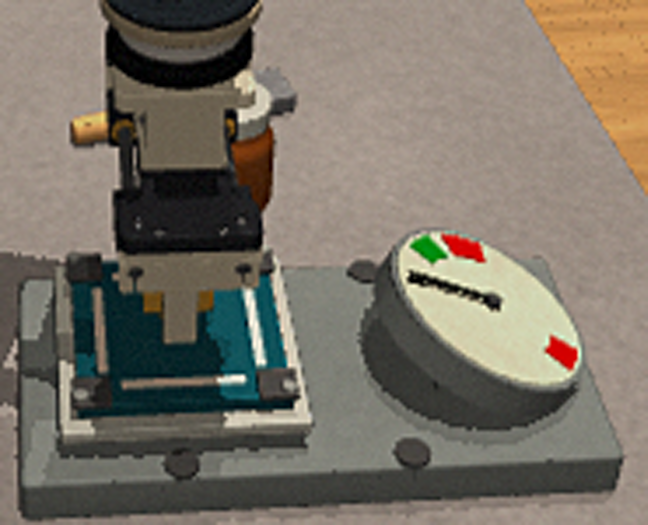

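View pics/top1z.png

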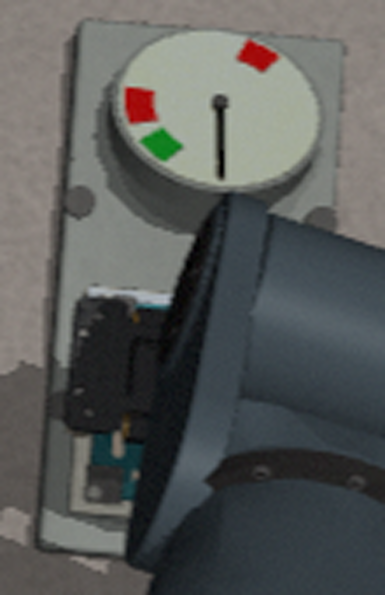

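Side view: the near finger (zoom px (181,310)) is centred on the brass grip (150–213). Top view: the dial is unobstructed and its needle is at zero. Closing the gripper now.

Emit:
play_rows(
  rows=[
    [0,0,0,0],
    [0,0,0,0],
    [0,0,0,0],
    [0,0,0,0],
    [0,0,0,0],
    [0,0,0,0],
    [0,0,0,0],
    [0,0,0,0],
  ],
  gripper=0,
  newtons=40,
)

```text
time: 4.3
tool_pos: [582.6, -137.6, 86.6]
ee_rot: [-0.0, 0.047, 0.999, 0.001]
wrist_force: [1.1, 8.2, 0.9]
width: 0.168
```

```bash
cat > nd.py <<'E'
from h import *
import sys
tag=sys.argv[1]
im=np.ascontiguousarray(manip.grab_frame("top")[:,:,::-1])
cv2.imwrite(f"pics/top_{tag}.png",im)
x0,y0,x1,y1=400,128,464,182
g=cv2.cvtColor(im,cv2.COLOR_BGR2GRAY); hsv=cv2.cvtColor(im,cv2.COLOR_BGR2HSV)
hub=(432.9,149.1)
# dial plane: tilt ignored via affine: ellipse fit of light face
m=cv2.inRange(hsv,(20,0,110),(50,90,255)); mm=np.zeros_like(m); mm[y0:y1,x0:x1]=m[y0:y1,x0:x1]
c=max(cv2.findContours(mm,0,2)[0],key=cv2.contourArea); E=cv2.fitEllipse(cv2.convexHull(c))
dk=((g<70)&(hsv[...,1]<120)).astype(np.uint8); hullm=np.zeros_like(m); cv2.fillConvexPoly(hullm,cv2.convexHull(c),1); hullm=cv2.erode(hullm,np.ones((5,5)))
dk&=hullm
v,u=np.nonzero(dk); w=(90-g[v,u].astype(float)).clip(0)
(cx,cy),(a,b),th=E; t=np.radians(th)
d=np.stack([u-hub[0],v-hub[1]],1); Rm=np.array([[np.cos(t),np.sin(t)],[-np.sin(t),np.cos(t)]])
e=(d@Rm.T)/[a/2,b/2]
r=np.hypot(*e.T); e=(e@Rm) # back to image orientation
s=r>0.3
ang=np.arctan2(-(w[s]@e[s,0]),w[s]@e[s,1])  # 0 = image down, + clockwise seen from above
print("ellipse",np.round(E[0],1),np.round(E[1],1),round(th,1),"n",s.sum(),"needle img angle",round(ang,3))
for nm,lo,hi in(("green",(45,120,60),(75,255,255)),("red",(0,170,90),(5,255,255))):
    q=cv2.inRange(hsv,lo,hi); z=np.zeros_like(q); z[y0:y1,x0:x1]=q[y0:y1,x0:x1]
    for c in cv2.findContours(z,0,2)[0]:
        if cv2.contourArea(c)<8: continue
        p=c.reshape(-1,2)-np.array(hub); q2=((p@Rm.T)/[a/2,b/2])@Rm; A=np.arctan2(-q2[:,0],q2[:,1]); print(nm,A.min().round(2),A.max().round(2))
st=manip.read_state(); print(round(st["time"],2),st["tool_pos"].round(2),st["wrist_force"].round(2))
E
python3 nd.py a; python3 -c "
import time
from bench import manip
s=manip.read_state();print(s['wrist_force'],s['moment'],s['tool_pos'],s['width']*93)"
```

```text
ellipse [433.  150.3] [44.7 63.6] 101.9 n 30 needle img angle 0.008
green 0.64 0.98
red 1.19 1.72
red -2.82 -2.43
4.35 [ 582.57 -137.57   86.62] [1.76 9.06 0.37]
[1.76304919 9.06312248 0.36584387] [ 1.33491366 -0.21521154  0.28347856] [ 582.56699571 -137.5726329    86.6244341 ] 16.108016079889698
```

Emit:
play_rows(
  rows=[
    [0,0.5,0,0],
    [0,1,-0.3,0],
    [0,1.3,-0.8,0],
    [0,1.3,-1.3,0],
    [0,1.3,-1.8,0],
    [0,1.3,-2.3,0],
    [0,1.3,-2.7,0],
    [0,1.3,-3,0],
    [0,1.3,-3,0],
    [0,1.3,-3,0],
  ],
)

```text
time: 5.35
tool_pos: [582.6, -137.5, 84.7]
ee_rot: [0.0, 0.047, 0.999, -0.0]
wrist_force: [-3.2, 3.5, 11.2]
width: 0.171
```

```bash
python3 nd.py b
```

```text
ellipse [432.1 149.6] [45.9 64.8] 99.3 n 33 needle img angle -1.067
green 0.63 0.99
red 1.2 1.74
red -2.83 -2.43
5.4 [ 582.59 -137.52   84.64] [-3.89  3.9  11.72]
```

The needle (-1.07) and the wrist force (11 N) agree, so I'll keep pressing slowly.

Emit:
play_rows(
  rows=[
    [0,0.3,-0.4,0],
    [0,0.5,-0.8,0],
    [0,0.5,-1.2,0],
    [0,0.5,-1.6,0],
    [0,0.5,-2,0],
    [0,0.5,-2.4,0],
    [0,0.5,-2.8,0],
    [0,0.5,-3,0],
  ],
)

```text
time: 6.2
tool_pos: [582.6, -137.5, 81.7]
ee_rot: [0.0, 0.047, 0.999, -0.0]
wrist_force: [-4.1, 1.6, 12.4]
width: 0.172
```

```bash
python3 nd.py c
```

```text
ellipse [432.7 150. ] [45.3 65. ] 102.8 n 30 needle img angle -1.114
green 0.64 0.98
red 1.2 1.72
red -2.81 -2.43
6.25 [ 582.63 -137.47   81.67] [-4.54  1.33 11.91]
```

Emit:
play_rows(
  rows=[
    [0,0,-0.4,0],
    [0,0,-0.8,0],
    [0,0,-1.2,0],
    [0,0,-1.6,0],
    [0,0,-2,0],
    [0,0,-2.4,0],
    [0,0,-2.8,0],
    [0,0,-3,0],
  ],
)

```text
time: 7.05
tool_pos: [582.6, -137.5, 78.7]
ee_rot: [0.0, 0.047, 0.999, -0.0]
wrist_force: [-3.7, 1.3, 11.5]
width: 0.168
```

Emit:
play_rows(
  rows=[
    [0,0,-0.4,0],
    [0,0,-0.8,0],
    [0,0,-1.2,0],
    [0,0,-1.5,0],
    [0,0,-1.5,0],
  ],
)

```text
time: 7.55
tool_pos: [582.6, -137.5, 77.2]
ee_rot: [0.0, 0.047, 0.999, -0.0]
wrist_force: [-4.4, 1.7, 11.4]
width: 0.171
```

```bash
python3 nd.py d
```

```text
ellipse [434.4 150.2] [45.8 64.2] 95.9 n 32 needle img angle -1.043
green 0.63 1.0
red 1.24 1.77
red -2.85 -2.43
7.6 [ 582.6  -137.48   77.17] [-3.41  0.93 11.87]
```

Emit:
play_rows(
  rows=[
    [0,0,-0.4,0],
    [0,0,-0.8,0],
    [0,0,-1.2,0],
    [0,0,-1.5,0],
    [0,0,-1.5,0],
  ],
)

```text
time: 8.1
tool_pos: [582.6, -137.5, 75.8]
ee_rot: [0.0, 0.047, 0.999, -0.0]
wrist_force: [-4.9, 1.6, 13.5]
width: 0.169
```

Emit:
play_rows(
  rows=[
    [0,0,-0.3,0],
    [0,0,-0.6,0],
    [0,0,-0.8,0],
    [0,0,-0.8,0],
  ],
)

```text
time: 8.5
tool_pos: [582.7, -137.5, 75.4]
ee_rot: [0.0, 0.047, 0.999, -0.0]
wrist_force: [-6.6, 1.2, 18.7]
width: 0.169
```

```bash
python3 nd.py e
```

```text
ellipse [432.1 149.6] [46.2 64.2] 100.9 n 32 needle img angle -1.723
green 0.64 1.0
red 1.21 1.73
red -2.82 -2.42
8.55 [ 582.67 -137.48   75.45] [-7.17  1.66 17.8 ]
```

The force has risen to 17.8 N (needle -1.72) at a firm stop after about 10 mm of slide, so the knob is home. Next I unload slowly, then pull.

Emit:
play_rows(
  rows=[
    [0,0,0.3,0],
    [0,0,0.6,0],
    [0,0,0.9,0],
    [0,0,1.2,0],
    [0,0,1.5,0],
    [0,0,1.8,0],
    [0,0,2.1,0],
    [0,0,2.4,0],
    [0,0,2.4,0],
  ],
)

```text
time: 9.45
tool_pos: [582.6, -137.4, 76.6]
ee_rot: [0.0, 0.047, 0.999, -0.0]
wrist_force: [-1.6, -1.3, 5.2]
width: 0.173
```

```bash
python3 nd.py f
```

```text
ellipse [433.1 150. ] [45.  65.5] 98.0 n 27 needle img angle -0.36
green 0.62 0.98
red 1.2 1.75
red -2.84 -2.45
9.5 [ 582.59 -137.46   76.51] [-1.54 -1.38  5.34]
```

Emit:
play_rows(
  rows=[
    [0,0,0.2,0],
    [0,0,0.4,0],
    [0,0,0.6,0],
    [0,0,0.8,0],
    [0,0,1,0],
    [0,0,1.2,0],
    [0,0,1.4,0],
    [0,0,1.5,0],
    [0,0,1.5,0],
  ],
)

```text
time: 10.4
tool_pos: [582.5, -137.4, 77.3]
ee_rot: [0.0, 0.047, 0.999, -0.0]
wrist_force: [3.6, -6.0, -3.3]
width: 0.173
```

```bash
python3 nd.py g
```

```text
ellipse [433.6 149.3] [48.  61.3] 91.3 n 20 needle img angle 0.357
green 0.67 1.05
red 1.29 1.78
red -2.84 -2.39
10.45 [ 582.55 -137.39   77.29] [ 2.04 -5.5  -3.76]
```

Emit:
play_rows(
  rows=[
    [0,0,0.15,0],
    [0,0,0.3,0],
    [0,0,0.45,0],
    [0,0,0.6,0],
    [0,0,0.6,0],
  ],
)

```text
time: 10.95
tool_pos: [582.5, -137.4, 77.6]
ee_rot: [0.0, 0.047, 0.999, -0.0]
wrist_force: [4.1, -5.9, -7.4]
width: 0.17
```

```bash
python3 nd.py h; python3 -c "
import cv2
a=[cv2.resize(cv2.imread(f'pics/top_{t}.png')[125:190,398:468],None,fx=5.5,fy=5.5,interpolation=2) for t in 'ah']
cv2.imwrite('pics/cmp.png',cv2.hconcat(a))"
```

```text
ellipse [433.  149.6] [46.4 60.8] 97.8 n 17 needle img angle 0.634
green 0.66 1.03
red 1.24 1.75
red -2.82 -2.4
11.0 [ 582.52 -137.42   77.59] [ 4.   -5.66 -6.52]
```

View pics/cmp.png

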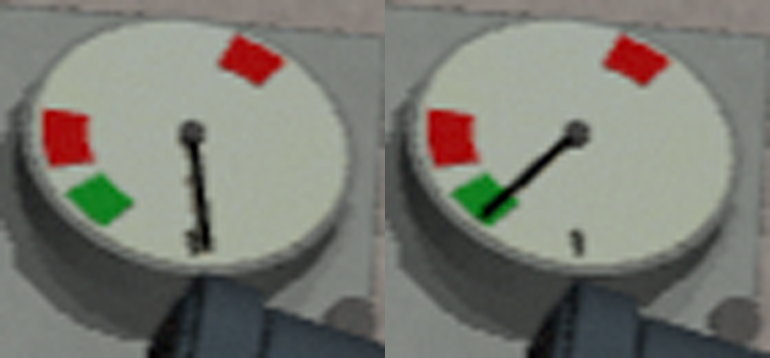

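The right half shows the needle tip at (485,217), in the green band's lower part (about 0.68, 6.8 N). A little more pull puts it mid-band.

Emit:
play_rows(
  rows=[
    [0,0,0.1,0],
    [0,0,0.2,0],
    [0,0,0.2,0],
    [0,0,0.2,0],
  ],
)

```text
time: 11.4
tool_pos: [582.5, -137.4, 77.7]
ee_rot: [0.0, 0.047, 0.999, -0.0]
wrist_force: [4.8, -5.9, -7.7]
width: 0.17
```

```bash
python3 nd.py i; python3 -c "
import cv2
cv2.imwrite('pics/i.png',cv2.resize(cv2.imread('pics/top_i.png')[125:190,398:468],None,fx=5.5,fy=5.5,interpolation=2))"
```

```text
ellipse [434.6 147.7] [50.5 63.4] 83.7 n 18 needle img angle 0.78
green 0.67 1.08
red 1.32 1.81
red -2.86 -2.38
11.45 [ 582.51 -137.39   77.66] [ 4.09 -5.67 -8.08]
```

View pics/i.png

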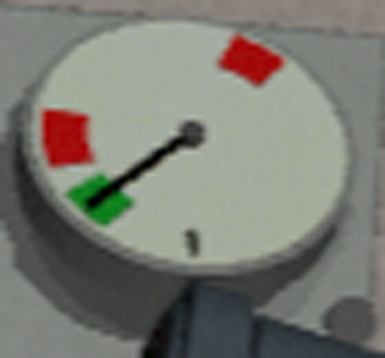

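The needle is in the middle of the green band (tip at (92,203), about 0.78). I'll hold it there for two seconds.

Emit:
play_rows(
  rows=[
    [0,0,0,0],
    [0,0,0,0],
    [0,0,0,0],
    [0,0,0,0],
    [0,0,0,0],
    [0,0,0,0],
    [0,0,0,0],
    [0,0,0,0],
    [0,0,0,0],
    [0,0,0,0],
  ],
)

```text
time: 12.45
tool_pos: [582.5, -137.4, 77.6]
ee_rot: [0.0, 0.047, 0.999, -0.0]
wrist_force: [4.5, -7.0, -8.1]
width: 0.171
```

Emit:
play_rows(
  rows=[
    [0,0,0,0],
    [0,0,0,0],
    [0,0,0,0],
    [0,0,0,0],
    [0,0,0,0],
    [0,0,0,0],
    [0,0,0,0],
    [0,0,0,0],
    [0,0,0,0],
    [0,0,0,0],
  ],
)

```text
time: 13.45
tool_pos: [582.5, -137.4, 77.6]
ee_rot: [0.0, 0.047, 0.999, -0.0]
wrist_force: [3.1, -5.7, -8.0]
width: 0.168
```

```bash
python3 nd.py j
```

```text
ellipse [432.9 149.4] [46.8 63. ] 95.4 n 18 needle img angle 0.711
green 0.65 1.02
red 1.24 1.77
red -2.84 -2.41
13.5 [ 582.49 -137.39   77.66] [ 3.25 -6.28 -6.44]
```

It held steady in the green. Now I unload to near zero and let go.

Emit:
play_rows(
  rows=[
    [0,0,-0.2,0],
    [0,0,-0.4,0],
    [0,0,-0.6,0],
    [0,-0.2,-0.8,0],
    [0,-0.4,-1,0],
    [0,-0.6,-1.2,0],
    [0,-0.8,-1.4,0],
    [0,-0.8,-1.4,0],
    [0,-0.8,-1.4,0],
  ],
)

```text
time: 14.4
tool_pos: [582.5, -137.5, 77.1]
ee_rot: [0.0, 0.047, 0.999, 0.0]
wrist_force: [3.0, 2.0, -2.9]
width: 0.172
```

```bash
python3 nd.py k
```

```text
ellipse [433.8 149.7] [45.9 63.7] 95.1 n 20 needle img angle 0.182
green 0.63 1.01
red 1.23 1.77
red -2.85 -2.43
14.45 [ 582.49 -137.47   77.13] [ 3.17  1.85 -2.52]
```

Emit:
play_rows(
  rows=[
    [0,0,-0.2,0],
    [0,0,-0.5,0],
    [0,0,-0.5,0],
  ],
)

```text
time: 14.75
tool_pos: [582.5, -137.5, 76.8]
ee_rot: [0.0, 0.047, 0.999, 0.0]
wrist_force: [2.6, 3.9, 2.9]
width: 0.171
```

Emit:
play_rows(
  rows=[
    [0,0,0,0],
    [0,0,0,0],
    [0,0,0,0],
    [0,0,0,0],
    [0,0,0,0],
    [0,0,0,0],
    [0,0,0,0],
    [0,0,0,0],
  ],
  gripper=60,
)

```text
time: 15.55
tool_pos: [582.4, -137.8, 76.6]
ee_rot: [-0.0, 0.047, 0.999, -0.0]
wrist_force: [0.6, -0.6, 0.3]
width: 0.646
```

Emit:
play_rows(
  rows=[
    [0,0,8,0],
    [0,0,20,0],
    [0,0,40,0],
    [0,0,60,0],
    [0,0,85,0],
    [0,0,110,0],
    [0,0,130,0],
    [0,0,140,0],
    [0,0,140,0],
    [0,0,140,0],
  ],
)

```text
time: 16.55
tool_pos: [582.1, -137.8, 216.1]
ee_rot: [-0.0, 0.047, 0.999, 0.0]
wrist_force: [1.0, -0.0, -0.9]
width: 0.647
```

Emit:
play_rows(
  rows=[
    [-15,15,0,0],
    [-40,40,0,0],
    [-70,70,0,0],
    [-100,100,0,0],
    [-125,125,0,0],
    [-145,145,0,0],
    [-150,150,0,0],
    [-150,150,0,0],
    [-150,150,0,0],
    [-150,150,0,0],
  ],
)

```text
time: 17.55
tool_pos: [433.1, 11.5, 216.4]
ee_rot: [-0.0, 0.048, 0.999, -0.0]
wrist_force: [-0.3, 0.1, 0.1]
width: 0.641
```

```bash
python3 nd.py z; python3 - <<'E'
from h import *
im=manip.grab_frame("side")[:,:,::-1]
cv2.imwrite("pics/side_z.png",im)
a=cv2.resize(im[230:430,280:465],None,fx=3,fy=3,interpolation=2)
b=cv2.resize(cv2.imread("pics/top_z.png")[120:290,370:440],None,fx=3,fy=3,interpolation=2)
cv2.imwrite("pics/sz.png",a); cv2.imwrite("pics/tz.png",cv2.imread("pics/top_z.png"))
print(manip.read_state()["width"])
E
```

```text
ellipse [432.1 148.8] [46.3 61.3] 104.8 n 20 needle img angle 0.086
green 0.67 1.02
red 1.22 1.71
red -2.8 -2.39
17.6 [433.03  11.51 216.37] [0.27 0.27 0.16]
0.6460888388527317
```

View pics/sz.png

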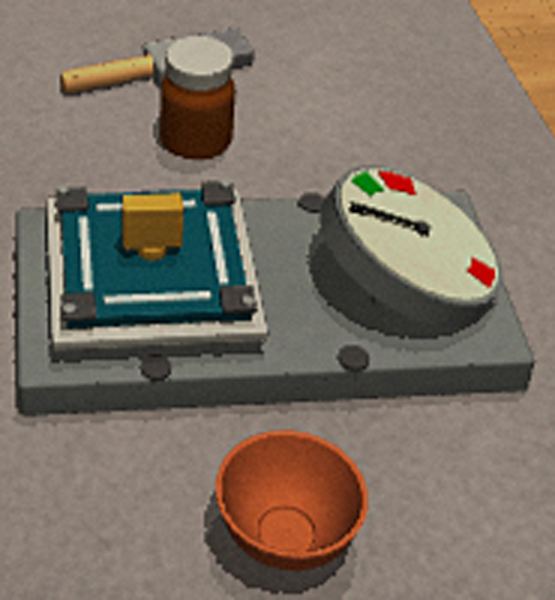

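View pics/tz.png

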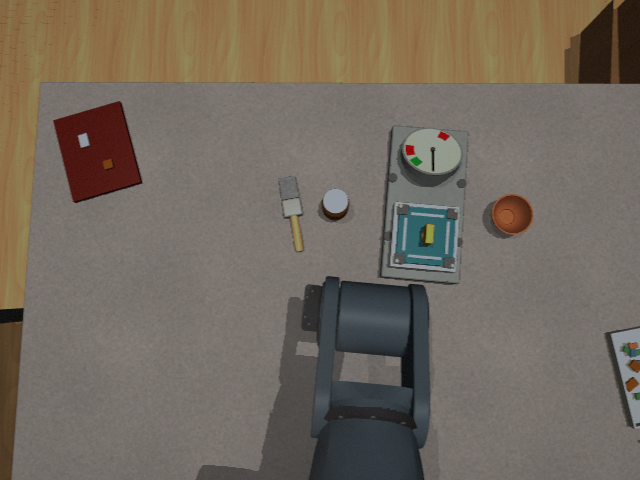

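Side view: the collar (zoom (152,252)) is down on the tile, the needle is at the zero mark, and the bystanders are in place. I'll check the knob height with numbers.

```bash
python3 - <<'E'
from h import *
r={}
for t,s,p in(("start","pics/side0.png","pics/top0.png"),("end","pics/side_z.png","pics/top_z.png")):
    def bc(f,roi,lo):
        im=cv2.cvtColor(cv2.imread(f),cv2.COLOR_BGR2HSV); x0,y0,x1,y1=roi
        m=cv2.inRange(im[y0:y1,x0:x1],lo,(32,255,255)); c=max(cv2.findContours(m,0,2)[0],key=cv2.contourArea); M=cv2.moments(c)
        return M["m10"]/M["m00"]+x0,M["m01"]/M["m00"]+y0
    a=bc(s,(300,280,360,330),(18,120,170)); b=bc(p,(410,215,450,255),(18,120,120)); q,g=tri(a,b)
    print(t,np.round(a,1),np.round(b,1),q.round(1),round(g,1))
hub=None
def cen(f,roi,lo,hi):
    im=cv2.cvtColor(cv2.imread(f),cv2.COLOR_BGR2HSV);x0,y0,x1,y1=roi
    return cv2.moments(cv2.inRange(im[y0:y1,x0:x1],lo,hi),True)
for f in("pics/top0.png","pics/top_z.png"):
    for roi in((485,185,540,245),(315,180,355,225),(275,170,310,260)):
        M=cen(f,roi,(0,60,60),(30,255,255)); print(f,round(M["m10"]/M["m00"]+roi[0],1),round(M["m01"]/M["m00"]+roi[1],1))
a=[cv2.resize(cv2.imread(f'pics/{t}.png')[125:190,398:468],None,fx=5.5,fy=5.5,interpolation=2) for t in('top0','top_z')]
cv2.imwrite('pics/cmp2.png',cv2.hconcat(a))
E
```

```text
start [330.4 293.2] [430.5 233.4] [ 583.1 -138.1  118.5] 2.1
end [330.3 297. ] [429.4 233.2] [ 584.  -137.8  108.2] 0.6
pics/top0.png 512.2 213.9
pics/top0.png 338.2 210.2
pics/top0.png 296.5 233.8
pics/top_z.png 512.2 213.9
pics/top_z.png 337.5 210.6
pics/top_z.png 296.4 233.7
```

View pics/cmp2.png

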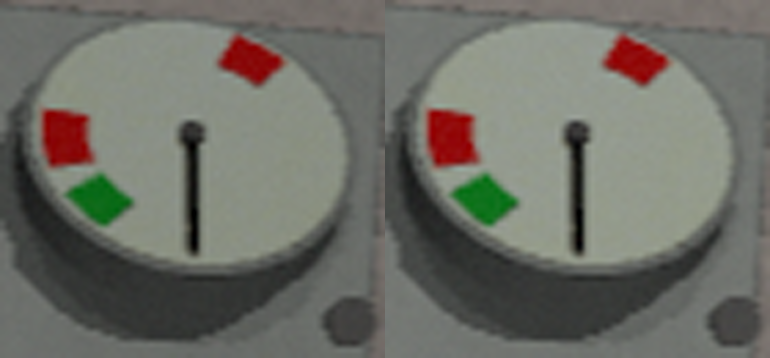

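The knob top is now at 108.2 mm (109 expected when home), and the needle is identical to the start picture. Handing in.

```bash
python3 -c "
from bench import manip
print(manip.sign_off())"
```

```text
the job is handed in; nothing more can be done
None
```

The job is handed in. The knob is pressed home and held through the proof pull, and in every reading I took the needle stayed short of both red marks.

- **Press:** I gripped the knob at 40 N and pushed it down about 10 mm. It slid at about 12 N. At the firm stop the highest readings were 18.7 N at the wrist and -1.72 rad on the needle.
- **Pull:** I raised the force slowly until the needle was in the green band. It stayed there just over 2 s, reading 0.71 to 0.78 rad, with 6.4 to 8.1 N at the wrist. I then unloaded and let go.
- **Final checks:** The knob top measures 108.2 mm, against 109 mm expected when home and 118.5 mm at the start. The dial picture matches the one from the start. The bowl, jar and brush are within 1 px of where they were, and the arm is clear of everything.

**Disagreements:** My needle reader gave 0.086 rad in the last picture although the needle was visibly at zero; it scatters by about 0.1 rad. During unloading, needle and wrist force differed by up to about 1.7 N. They agreed within about 1 N in the other readings.

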